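Seat a tube rack in the fraction collector and hold it in its corner

TASK

The fraction collector's dispensing head is standing where the rack has to go: first slide the head along its rail, by the tab on its top, all the way to the end stop beside the console. Then take the narrow two-row tube rack from the bench, keep it upright, stand it flat on the deck of the collector with its long side along the side stop, and press it into the corner so that it bears on the back stop and the side stop at the same time. Do not let go: finish while still gripping the rack and pressing it against both stops, firmly but without ramming it, so that I can set the first-tube position; leave everything else on the bench and on the deck where it stands.

Things in the scene. Friction and masses are not known exactly. Their poses are not given: they have to be found in the camera images.
- rack: The rack to load: narrow white rack with two rows of six tubes fixed in it, loose on the bench. 124 mm long (its x), 44 mm wide (y), 55 mm high; tubes reach 75 mm over the middle 113 x 33 mm. Smooth long walls from 23 to 55 mm above the underside, to be gripped across the 44 mm. Both ends alike: either way round is right. About 0.25 kg. Origin: centre of the underside, z up.
- collector: Cream fraction collector, fixed to the bench, 300 mm (its x, front to back) by 400 mm (y), place and heading vary. Origin: centre of its underside. Rail along y at x +112 mm, 153 to 167 mm above the bench, its posts at y +178 and -140 mm reach 173 mm. Console tower at the right: x -70 to +130, y -198 to -154 mm, 178 mm high. Deck 40 mm high; deck and stops smooth (friction about 0.25).
- corner (a point): Deck surface (40 mm above the bench) where the inner faces of the two stops meet. x points away from the operator, square onto the back stop; y points left, square onto the side stop. The deck lies on its -x, -y side, open at the front and right. The rack fully home, long side along the side stop, has its origin at (-62, -22, 0) mm here.
- back_stop: Back stop: low straight raised edge of the deck, 266 mm long along the collector's y, 8 mm thick, 18 mm high, fixed. Origin: centre of its underside, on the deck; its bearing face is 4 mm in front (-x) of the origin.
- side_stop: Side stop: low raised edge at the left of the deck, 195 mm long along the collector's x, 8 mm thick, 18 mm high, fixed. Origin: centre of its underside, on the deck; bearing face 4 mm to the right (-y) of it. A gripper finger has room above it, beside a rack standing against it.
- drop_head (a joint): Position of the dispensing head along its rail, m. 0 = left end, above the rack's place; grows as the head goes to the right (collector's -y); 0.220 = end stop beside the console. It slides with about 2 N of friction plus a little drag, without spring, and stays where it is left.
- head_tab (a point): Centre of the top of the finger tab standing on the dispensing head: ridged block 26 mm (collector's x) by 14 mm (y), top 212 mm above the bench, free over its upper 36 mm. Pinch it across the 14 mm or push it sideways. The head's arm below it, 22 mm wide, top 175 mm above the bench, reaches 94 mm forward over the deck to the dropper, which ends 132 mm above the bench.
- loaded_rack: Bystander: a second rack of the same kind, already standing loose on the right part of the deck. Origin: centre of the underside.
- wide_rack: Bystander: broad empty white rack, 110 mm (its x) by 60 mm by 45 mm high, six large holes, on the bench. It and the narrow rack may change places. Origin: centre of the underside.
- buffer_bottle: Bystander: glass bottle, 72 mm across, 155 mm high. Origin: centre of the underside.
- beaker: Bystander: glass beaker, 68 mm across, 85 mm high. Origin: centre of the underside.
- column: Bystander: small white chromatography column cartridge, upright, 34 mm across, 76 mm high. Origin: centre of the underside.
- tip_box: Bystander: pipette tip box, 122 x 84 x 68 mm. Origin: centre of the underside.
- spatula: Bystander: spatula lying on the bench, 170 mm long along its x.
Mind the look-alikes: they are no part of the job. Leave any blue or green look-alike of the rack alone.

How it is judged:
On the way:
1. the dispensing head is slid home against its end stop beside the console, while the rack still stands on the bench (value of joint drop_head above 0.216 m and height (world z) of rack below 0.02 m), for 0.2 s.
At the end, for the whole second after the job is handed in: Rack gripped (over 2 N) and pressed with over 1 N on each stop, flat on the deck (3 mm, 3 degrees), at rest, origin within 3 mm of fully home, long side within 2 degrees of the side stop; head within 6 mm of its end stop (value of joint drop_head above 0.214 m and contact force between the fingers and rack above 2 N and contact force between rack and back_stop above 1 N and contact force between rack and side_stop above 1 N and x of rack in the frame of corner between -0.065 and -0.059 m and y of rack in the frame of corner between -0.025 and -0.019 m and z of rack in the frame of corner below 0.003 m and angle between the x axis of rack and the x axis of corner, either way round below 0.035 rad and angle between rack's own z axis and vertical below 0.05 rad and linear speed of rack below 0.01 m/s); the arm keeps its last pose, push and grip.
It fails at once if the rack is tipped (more than 23 degrees), so that tubes would fall out (angle between rack's own z axis and vertical above 0.4 rad).
It fails at once if the rack is rammed against a stop (over 60 N) (contact force between rack and back_stop above 60 N or contact force between rack and side_stop above 60 N).
It fails at once if a bystander is moved by more than 2.5 cm (distance of any of loaded_rack, wide_rack, buffer_bottle, beaker, column, tip_box, spatula from where it was at the start of the episode above 0.025 m).
It also fails if it takes over 72 s, if anything falls off the work surface, if the arm or the gripper's body presses on something with over 40 N, if the wrist force passes 120 N, or if a joint passes its speed limit or range.

ROBOT

A 7-joint arm with a two-finger parallel gripper is mounted at the origin on the work surface. World frame = base frame: x ahead of the robot, y to its left, z up, the work surface at z = 0. Lengths are in m, angles in rad, forces in N, time in s.
With the tool pointing down it reaches from about 0.425 to 0.925 m from the base axis. Payload 6.8 kg.
Tool frame: the origin (TCP) lies midway between the tips of the shut fingers; the grasp point (between the pads) lies 19 mm behind it; z points along the fingers, y is the line along which they close (so a half turn about z gives the same grasp; the last joint's range is limited). The gripper opens to 85 mm and grips with 20 to 120 N. Pads are 22 mm wide; open, the fingers measure 114 mm over their backs; the gripper's body (76 mm by 85 mm) begins 54 mm behind the grasp point. The pads swing forward as they close: fully open they stand 13 mm farther back than shut.
Start: joints at [1.021, 0.477, 0.022, 1.555, -0.011, 1.109, -0.083], TCP at [0.289, -0.61, 0.231] pointing down, gripper open.
Joint ranges: [-2.96, 2.96], [-0.34, 2.1], [-1.41, 1.46], [0.24, 2.44], [-1.37, 4.51], [0.17, 1.92], [-2.96, 2.96]. Speed limits (rad/s): [2.39, 2.39, 3.14, 3.14, 3.14, 3.14, 3.14].

INTERFACE

Orientations are given as [roll, pitch, yaw] about the fixed x, y, z axes, in that order (R = Rz(yaw) Ry(pitch) Rx(roll)).
In Python, from rig import r gives the robot as it stands. The module is installed in compiled form; this text tells all that it offers.
- The arm moves only by the tool send_rows, never from a script. Its argument "targets" is one flat list of numbers, 7 for each row, row after row: the turn, a rotation vector about the tool's x, y, z in degrees, then the shift along the tool's x, y, z in cm, then the closure, from -1 (fully open) to 1 (shut). In form: [rx, ry, rz, dx, dy, dz, hand, rx, ry, rz, dx, dy, dz, hand, ...]. A call has 1 to 20 rows; each row shifts and turns the commanded pose from where the row before left it, along the tool's axes as they then stand; what a row does not reach is not made up. A row lasts 1/12 s, in which the tool goes at most 41.7 mm and 7.16 degrees, less where a joint would pass 70% of its speed; a pose out of reach is approached as far as the arm can. A call with a gripper value outside its range is refused whole. The fingers move at their own pace and stop on an object; "newtons" is the grip in N (left out, the last holds). Time passes only in rows, so rows that do not move let the fingers close. It gives the time, the measured TCP pose, the force, the opening and the grip force at its end, in the units of the state.
- r.get_state(): the state, without advancing time (a new reading comes with each control period).
- r.capture(name): name is "side" or "top"; returns (picture, depth): 480x640x3 uint8, red, green, blue; 480x640 float32, m along the optical axis (not along the pixel's ray), 0 where there is no reading.
- r.camera_info(name): a dict with "fx", "fy", "cx", "cy" (pixels), "cam_to_world" (4x4, takes a point from camera to world coordinates). Camera axes: x right, y up, looking along -z (the intrinsics and any distortion apply to the point x, -y, -z); pixel columns grow to the right and rows downward; lengths in m; the calibration is good to about 2 mm. A picture is of the moment at which its call begins. camera_info takes no time and is no camera call.
- r.job_done(): hands the job in; it is judged then, once.
The state is a dict: "t": time; "q": joint angles; "joint_vel": joint speeds; "tau": joint torques, N m; "position": TCP position; "ee_rot": TCP orientation; "ft_force": force on the tool from outside, world axes, zero at the start; "torque": the same for the moment, N m; "gripper_width": opening from 0.0 (shut) to 1.0 (fully open); "grip_force": force on a finger pad.
Only numpy, scipy, OpenCV 4.12 (cv2) and the standard library are available. Lean on these libraries where they do the work, as an engineer would, in place of code of your own. Each camera call takes 0.05 s, during which the arm holds its last target. There are 200 camera calls.

## Working session

There is one attempt and no reset: what is moved stays moved. The work goes in short steps, Python scripts to look and compute and a tool call to move; the robot and the scene stay as the last step left them, time stands still between calls to the robot, and variables do not carry over. Pictures are saved under pics/ and viewed, at most 10 in all, crops included, and the job is handed in when it is done.

Besides the shell and the picture viewer there is one more tool, called after "Request:" as name(argument=value, ...), one argument or row to a line, values as JSON. send_rows: Moves the arm, as the interface text tells. Its arguments: {"type":"object","properties":{"targets":{"type":"array","items":{"type":"number"}},"newtons":{"type":"number"}},"required":["targets"]}

```bash
mkdir -p pics; cat > h.py <<'E'
import numpy as np, cv2
from rig import r
def world(name,d):
    i=r.camera_info(name); v,u=np.mgrid[0:480,0:640]
    P=np.stack([(u-i['cx'])/i['fx']*d,-(v-i['cy'])/i['fy']*d,-d,np.ones_like(d)],-1)
    return (P@np.array(i['cam_to_world']).T)[...,:3]
def cap(name,tag):
    a,d=r.capture(name); cv2.imwrite(f'pics/{tag}.png',a[...,::-1]); np.save(f'pics/{tag}.npy',world(name,d)); return a,d
E
python3 - <<'E'
from h import *
for n in('top','side'):
    a,d=cap(n,n+'0'); i=r.camera_info(n); print(n,{k:np.round(v,3) for k,v in i.items()})
s=r.get_state(); print(s['position'],s['ee_rot'],s['gripper_width'],s['ft_force'])
E
```

```text
top {'fx': np.float64(623.869), 'fy': np.float64(623.869), 'cx': np.float64(310.801), 'cy': np.float64(235.664), 'cam_to_world': array([[-0.016,  0.981, -0.192,  0.218],
       [-1.   , -0.014,  0.013,  0.017],
       [ 0.01 ,  0.192,  0.981,  1.799],
       [ 0.   ,  0.   ,  0.   ,  1.   ]])}
side {'fx': np.float64(445.97), 'fy': np.float64(445.97), 'cx': np.float64(329.885), 'cy': np.float64(240.44), 'cam_to_world': array([[-0.89 ,  0.261, -0.374,  0.151],
       [-0.456, -0.501,  0.736,  0.816],
       [ 0.004,  0.825,  0.565,  0.754],
       [ 0.   ,  0.   ,  0.   ,  1.   ]])}
[ 0.28838774 -0.60972128  0.23041816] [-3.13998321e+00  9.93644911e-05  4.41807924e-01] 1.0031448955956663 [ 0.2382965  -0.88398483  0.63732653]
```

View pics/top0.png

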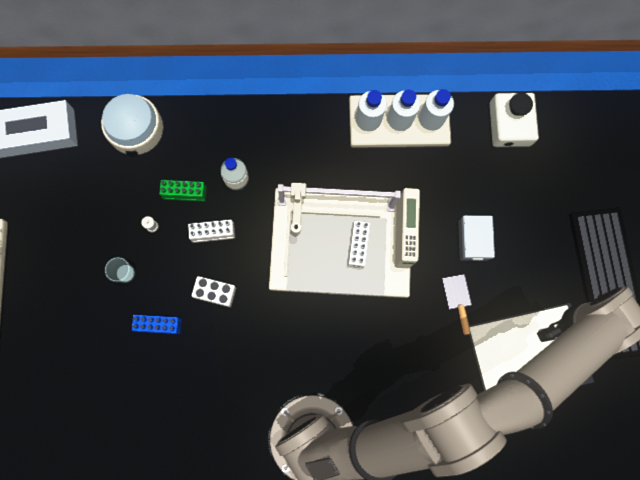

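View pics/side0.png

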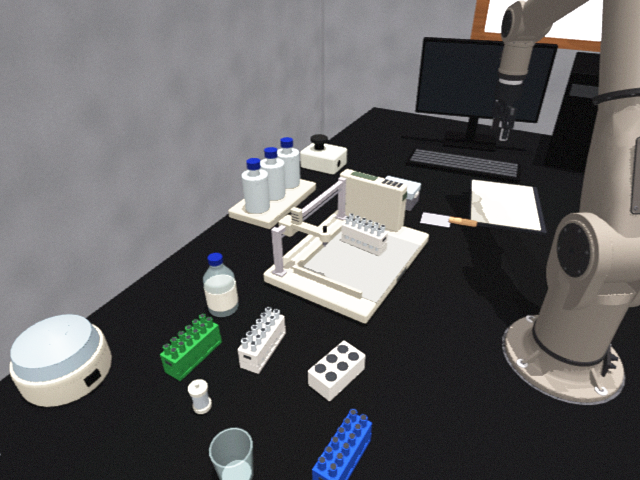

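Top view candidates for the rack: narrow white with tubes (211,231), wide white (214,291), green (183,190), blue (156,324), and the loaded rack on the deck (359,244). I choose (211,231): it is white, has two rows of six and stands loose on the bench. The head's tab is near (298,190), at the left end of the rail.

```bash
cat > m.py <<'E'
from h import *
a=cv2.imread('pics/top0.png'); P=np.load('pics/top0.npy')
def rect(m,lab):
    q=P[m][:,:2].astype(np.float32); c,s,t=cv2.minAreaRect(q*1000); print(lab,len(q),np.round(c,1),np.round(s,1),round(t,2),'z',np.round(np.percentile(P[m][:,2],[5,50,95]),4))
def box(u0,v0,u1,v1):
    m=np.zeros(P.shape[:2],bool); m[v0:v1,u0:u1]=1; return m
z=P[...,2]
print('bench z',np.median(z[box(60,350,120,400)]))
R=box(180,210,242,250)
rect(R&(z>.045)&(z<.062),'rack wall'); rect(R&(z>.066),'tubes')
C=box(255,175,430,305)
rect(C&(z>.025)&(z<.05),'coll deck')
rect(C&(z>.048)&(z<.068),'stops etc')
rect(C&(z>.19),'tab'); rect(C&(z>.165)&(z<.185)&box(390,180,425,270),'console')
rect(box(345,215,375,275)&(z>.08)&(z<.1)&1>0,'loaded')
c=cv2.resize(a[170:310,170:430],None,fx=3,fy=3,interpolation=cv2.INTER_CUBIC); cv2.imwrite('pics/crop0.png',c)
zz=np.clip(z*1000/220*255,0,255).astype(np.uint8)
cv2.imwrite('pics/z0.png',cv2.applyColorMap(cv2.resize(zz[170:310,255:430],None,fx=4,fy=4,interpolation=cv2.INTER_NEAREST),2))
E
python3 m.py
```

```text
bench z -0.0021144388971973127
rack wall 409 [583.3 281.8] [ 46.7 125.4] 4.84 z [0.0463 0.0526 0.0596]
tubes 227 [433.6 144.6] [491.  103.2] 42.44 z [0.0673 0.0728 0.0849]
coll deck 10834 [542.7 -92.2] [402.9 297.6] 85.37 z [0.0297 0.0371 0.0447]
stops etc 658 [535.7 -91.9] [277.9 381.8] 0.22 z [0.0484 0.0551 0.0643]
tab 145 [435.2  28. ] [435.3  16.4] 0.74 z [0.2008 1.7994 1.7994]
console 1238 [ 564.7 -254.9] [ 76.2 202. ] 87.71 z [0.1684 0.1754 0.1821]
loaded 430 [ 529.2 -139.1] [ 44.2 126.7] 81.14 z [0.0854 0.0925 0.0983]
```

View pics/crop0.png

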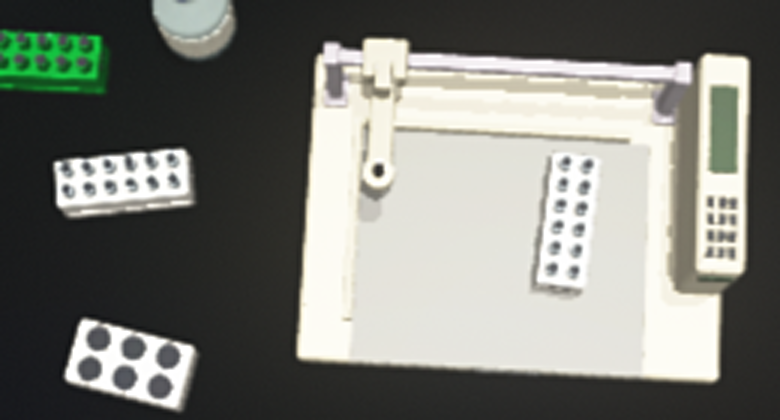

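```bash
cat > m2.py <<'E'
from h import *
a=cv2.imread('pics/top0.png').astype(int); P=np.load('pics/top0.npy'); z=P[...,2]
i=r.camera_info('top'); M=np.array(i['cam_to_world'])
def ray(u,v,h):
    d=M[:3,:3]@np.array([(u-i['cx'])/i['fx'],-(v-i['cy'])/i['fy'],-1]); o=M[:3,3]; return (o+d*(h-o[2])/d[2])[:2]*1000
hsv=cv2.cvtColor(a.astype(np.uint8),cv2.COLOR_BGR2HSV)
g=(hsv[...,1]<14)&(hsv[...,2]>150)&(hsv[...,2]<235)
print('px deck',a[260,310],'cream',a[260,280],'wall',a[215,350])
def fit(pts,lab):
    p=np.array(pts,np.float32); vx,vy,x,y=cv2.fitLine(p,cv2.DIST_HUBER,0,.01,.01).ravel(); print(lab,len(p),'dir deg',round(np.degrees(np.arctan2(vy,vx)),2),'pt',x,y); return np.array([x,y]),np.array([vx,vy])
L=[ray(np.flatnonzero(g[v,280:340])[0]+280-.5,v,.04) for v in range(240,275)]
T=[ray(u,np.flatnonzero(g[195:260,u])[0]+195-.5,.04) for u in range(312,345)]
p1,d1=fit(L,'side'); p2,d2=fit(T,'back')
k=np.linalg.solve(np.stack([d1,-d2],1),p2-p1); print('corner',p1+k[0]*d1)
# cream outer front edge / left edge
c=hsv[...,2]>120
fit([ray(u,np.flatnonzero(c[280:310,u])[-1]+280.5,.04) for u in range(285,400)],'front')
fit([ray(np.flatnonzero(c[v,255:300])[0]+255-.5,v,.04) for v in range(210,285)],'left')
def rect(m,lab):
    q=P[m][:,:2].astype(np.float32); c,s,t=cv2.minAreaRect(q*1000); print(lab,len(q),np.round(c,1),np.round(s,1),round(t,2),'med',np.round(np.median(q,0)*1000,1))
def box(u0,v0,u1,v1):
    m=np.zeros(z.shape,bool); m[v0:v1,u0:u1]=1; return m
ok=z<.5
rect(ok&box(180,210,242,250)&(z>.064),'tubes')
rect(ok&box(280,170,320,215)&(z>.198),'tab')
rect(ok&box(280,170,320,245)&(z>.16)&(z<.19),'arm')
# rack top face by colour at z=.055
m=(c&box(180,212,242,250)).astype(np.uint8); ct=max(cv2.findContours(m,0,1)[0],key=cv2.contourArea)
q=np.array([ray(*p,.055) for p in ct[:,0]],np.float32); print('rack contour',cv2.minAreaRect(q))
for n,b in(('bottle',box(215,150,250,195)),('green',box(155,175,210,205)),('wide',box(185,270,240,310))): rect(ok&b&(z>.03),n)
E
python3 m2.py
```

```text
px deck [220 228 229] cream [244 251 253] wall [133 152 157]
side 35 dir deg -4.43 pt 497.1948 57.6817
back 33 dir deg 86.84 pt 621.685 -57.093254
corner [627.4719    47.597755]
front 115 dir deg 85.96 pt 393.25903 -91.89034
left 75 dir deg -4.11 pt 530.06036 108.08494
tubes 231 [583.6 281.3] [ 36.6 110.4] 7.77 med [583.6 286.5]
tab 55 [639.5  30.7] [14.1 28.2] 81.24 med [637.   30.5]
arm 554 [626.4  44.7] [103.6 137.4] 63.49 med [639.4  32.1]
rack contour ((577.3924560546875, 278.9971008300781), (55.43951416015625, 127.64093780517578), 4.999697685241699)
bottle 633 [743.3 213.3] [68.1 71. ] 18.79 med [732.5 208.7]
green 724 [704.9 366.4] [125.8  46.8] 87.11 med [699.4 365.5]
wide 840 [407.7 273.6] [112.   60.5] 75.19 med [406.4 273.2]
```

```bash
python3 - <<'E'
from h import *
a=cv2.imread('pics/side0.png'); cv2.imwrite('pics/crop1.png',cv2.resize(a[180:380,220:440],None,fx=3,fy=3,interpolation=cv2.INTER_CUBIC)[:600])
E
```

```text
(no output)
```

View pics/crop1.png

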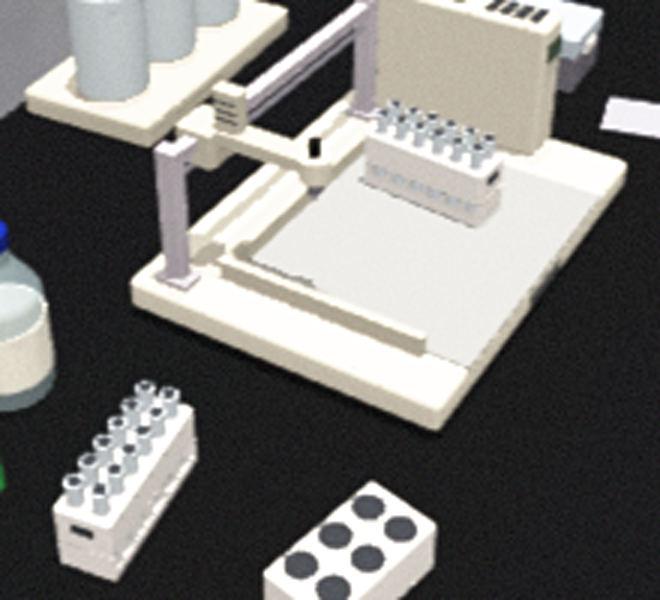

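The crop confirms the choice: the white two-row rack with tubes stands at lower left, the tab is on the head at the left end of the rail (crop 230,107), and the stops are clear. I start moving: first turn and lift, then travel to above the tab.

Request:
send_rows(
  targets=[0, 0, 5.9, 0, 0, -0.9, -1, 0, 0, 5.9, 0, 0, -0.9, -1, 0, 0, 5.9, 0, 0, -0.9, -1, 0, 0, 5.9, 0, 0, -0.9, -1, 0, 0, 5.8, 0, 0, -0.9, -1],
)

```text
t: 0.52
position: [0.2885, -0.6099, 0.2761]
ee_rot: [-3.141, 0.001, -0.076]
ft_force: [0.3, -0.2, -0.4]
gripper_width: 1.001
grip_force: 0.0
```

Request:
send_rows(
  targets=[0, 0, 0, 1.52, -3.32, 0, -1, 0, 0, 0, 1.52, -3.32, 0, -1, 0, 0, 0, 1.52, -3.32, 0, -1, 0, 0, 0, 1.52, -3.32, 0, -1, 0, 0, 0, 1.52, -3.32, 0, -1, 0, 0, 0, 1.52, -3.32, 0, -1, 0, 0, 0, 1.52, -3.32, 0, -1, 0, 0, 0, 1.52, -3.32, 0, -1, 0, 0, 0, 1.52, -3.32, 0, -1, 0, 0, 0, 1.52, -3.32, 0, -1, 0, 0, 0, 1.52, -3.32, 0, -1, 0, 0, 0, 1.52, -3.32, 0, -1, 0, 0, 0, 1.52, -3.32, 0, -1, 0, 0, 0, 1.52, -3.32, 0, -1, 0, 0, 0, 1.52, -3.32, 0, -1, 0, 0, 0, 1.52, -3.32, 0, -1, 0, 0, 0, 1.52, -3.32, 0, -1, 0, 0, 0, 1.52, -3.32, 0, -1, 0, 0, 0, 1.52, -3.32, 0, -1, 0, 0, 0, 1.52, -3.32, 0, -1],
)

```text
t: 2.18
position: [0.6395, 0.032, 0.2759]
ee_rot: [3.141, 0.001, -0.071]
ft_force: [0.7, -1.3, 0.9]
gripper_width: 1.003
grip_force: 0.0
```

```bash
cat >> h.py <<'E'
def st():
    s=r.get_state(); print('t',round(s['t'],2),'pos',np.round(s['position'],4),'rpy',np.round(np.degrees(s['ee_rot']),2),'F',np.round(s['ft_force'],1),'w',round(s['gripper_width'],3),'g',np.round(s['grip_force'],1),'q',np.round(s['q'],2)); return s
def to(p):
    from scipy.spatial.transform import Rotation as R
    s=st(); print('tool shift cm to',p,':',np.round(R.from_euler('xyz',s['ee_rot']).inv().apply(np.array(p)-s['position'])*100,2))
E
python3 -c "
from h import *
to([.639,.031,.195])"
```

```text
t 2.18 pos [0.6395 0.032  0.2759] rpy [ 1.7999e+02  4.0000e-02 -4.1000e+00] F [ 0.7 -1.3  0.9] w 1.003 g 0.0 q [-0.    0.39 -0.19  1.58  0.08  1.18 -1.86]
tool shift cm to [0.639, 0.031, 0.195] : [-0.04  0.1   8.09]
```

Request:
send_rows(
  targets=[0, 0, 0, 0, 0.1, 2.3, -1, 0, 0, 0, 0, 0, 2.3, -1, 0, 0, 0, 0, 0, 2.3, -1, 0, 0, 0, 0, 0, 2.3, -1, 0, 0, 0, 0, 0, 0, -1],
)

```text
t: 2.6
position: [0.6357, 0.029, 0.1789]
ee_rot: [3.14, 0.009, -0.071]
ft_force: [-0.0, 0.4, -0.5]
gripper_width: 1.003
grip_force: 0.0
```

Request:
send_rows(
  targets=[0, 0, 0, 0, 0, 0, 0.9, 0, 0, 0, 0, 0, 0, 0.9, 0, 0, 0, 0, 0, 0, 0.9, 0, 0, 0, 0, 0, 0, 0.9, 0, 0, 0, 0, 0, 0, 0.9, 0, 0, 0, 0, 0, 0, 0.9, 0, 0, 0, 0, 0, 0, 0.9, 0, 0, 0, 0, 0, 0, 0.9, 0, 0, 0, 0, 0, 0, 0.9, 0, 0, 0, 0, 0, 0, 0.9],
  newtons=30,
)

```text
t: 3.43
position: [0.6395, 0.0295, 0.1853]
ee_rot: [-3.141, -0.001, -0.071]
ft_force: [-1.8, -0.2, 5.7]
gripper_width: 0.161
grip_force: 32.0
```

Opening is 13.7 mm, so the tab is pinched. Now slide it.

Request:
send_rows(
  targets=[0, 0, 0, 0, 0.5, -0.2, 0.9, 0, 0, 0, 0, 1, 0, 0.9, 0, 0, 0, 0, 1.5, 0, 0.9, 0, 0, 0, 0, 1.5, 0, 0.9, 0, 0, 0, 0, 1.5, 0, 0.9, 0, 0, 0, 0, 1.5, 0, 0.9, 0, 0, 0, 0, 1.5, 0, 0.9, 0, 0, 0, 0, 1.5, 0, 0.9, 0, 0, 0, 0, 1.5, 0, 0.9, 0, 0, 0, 0, 1.5, 0, 0.9, 0, 0, 0, 0, 1.5, 0, 0.9, 0, 0, 0, 0, 1.5, 0, 0.9, 0, 0, 0, 0, 1.5, 0, 0.9, 0, 0, 0, 0, 1.5, 0, 0.9, 0, 0, 0, 0, 1, 0, 0.9, 0, 0, 0, 0, 0.5, 0, 0.9, 0, 0, 0, 0, 0, 0, 0.9],
)

```text
t: 4.85
position: [0.6248, -0.1788, 0.1854]
ee_rot: [-3.139, -0.001, -0.071]
ft_force: [5.1, 2.6, -5.7]
gripper_width: 0.157
grip_force: 31.5
```

Request:
send_rows(
  targets=[0, 0, 0, 0, 0.2, 0, 0.9, 0, 0, 0, 0, 0.2, 0, 0.9, 0, 0, 0, 0, 0.2, 0, 0.9, 0, 0, 0, 0, 0, 0, 0.9],
)

```text
t: 5.18
position: [0.6248, -0.1789, 0.1854]
ee_rot: [-3.134, 0.0, -0.066]
ft_force: [2.7, 13.2, -3.1]
gripper_width: 0.159
grip_force: 32.3
```

```bash
python3 -c "
from h import *
st()"
```

```text
t 5.18 pos [ 0.6248 -0.1789  0.1854] rpy [-1.7954e+02  2.0000e-02 -3.8000e+00] F [ 2.7 13.2 -3.1] w 0.159 g 32.3 q [ 0.29  0.48 -0.15  1.65  0.07  1.01 -1.51]
```

Request:
send_rows(
  targets=[0, 0, 0, 0, 0.2, 0, 0.9, 0, 0, 0, 0, 0.2, 0, 0.9, 0, 0, 0, 0, 0, 0, 0.9, 0, 0, 0, 0, 0, 0, 0.9],
)

```text
t: 5.52
position: [0.6248, -0.179, 0.1854]
ee_rot: [-3.13, 0.001, -0.063]
ft_force: [1.9, 21.3, -2.2]
gripper_width: 0.155
grip_force: 34.6
```

```bash
python3 -c "
from h import *
st(); a,d=cap('side','side1'); cv2.imwrite('pics/crop2.png',cv2.resize(a[120:320,220:440,::-1],None,fx=3,fy=3,interpolation=cv2.INTER_CUBIC))"
```

```text
t 5.52 pos [ 0.6248 -0.179   0.1854] rpy [-1.7931e+02  7.0000e-02 -3.6300e+00] F [ 1.9 21.3 -2.2] w 0.155 g 34.6 q [ 0.3   0.49 -0.15  1.65  0.07  1.01 -1.51]
```

View pics/crop2.png

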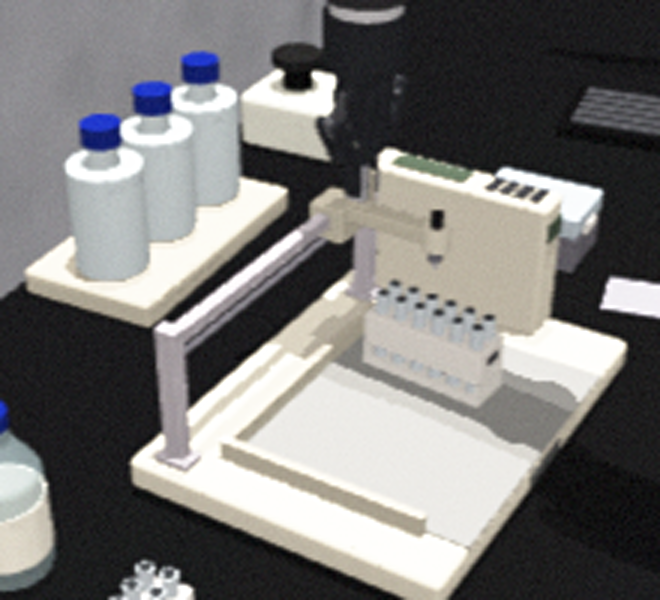

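The head stands at the right end of the rail beside the console, rigidly stopped under 21 N. I ease off the push, release, lift and go to the rack.

Request:
send_rows(
  targets=[0, 0, 0, 0, -0.4, 0, 0.9, 0, 0, 0, 0, -0.4, 0, 0.9, 0, 0, 0, 0, 0, 0, 0.9, 0, 0, 0, 0, 0, 0, -1, 0, 0, 0, 0, 0, 0, -1, 0, 0, 0, 0, 0, 0, -1, 0, 0, 0, 0, 0, 0, -1, 0, 0, 0, 0, 0, 0, -1, 0, 0, 0, 0, 0, 0, -1, 0, 0, 0, 0, 0, 0, -1, 0, 0, 0, 0, 0, -2.5, -1, 0, 0, 0, 0, 0, -2.5, -1, 0, 0, 0, 0, 0, -2.5, -1, 0, 0, 0, 0, 0, -2.5, -1],
)

```text
t: 6.73
position: [0.6238, -0.182, 0.2874]
ee_rot: [3.142, 0.0, -0.071]
ft_force: [1.2, -0.1, 0.0]
gripper_width: 0.999
grip_force: 0.0
```

Request:
send_rows(
  targets=[0, 0, 0, -0.57, -3.51, 0, -1, 0, 0, 0, -0.57, -3.51, 0, -1, 0, 0, 0, -0.57, -3.51, 0, -1, 0, 0, 0, -0.57, -3.51, 0, -1, 0, 0, 0, -0.57, -3.51, 0, -1, 0, 0, 0, -0.57, -3.51, 0, -1, 0, 0, 0, -0.57, -3.51, 0, -1, 0, 0, 0, -0.57, -3.51, 0, -1, 0, 0, 0, -0.57, -3.51, 0, -1, 0, 0, 0, -0.57, -3.51, 0, -1, 0, 0, 0, -0.57, -3.51, 0, -1, 0, 0, 0, -0.57, -3.51, 0, -1, 0, 0, 0, -0.57, -3.51, 0, -1],
)

```text
t: 7.82
position: [0.5823, 0.2799, 0.2865]
ee_rot: [3.142, -0.0, -0.072]
ft_force: [-0.1, -0.4, 0.1]
gripper_width: 1.0
grip_force: 0.0
```

Request:
send_rows(
  targets=[0, 0, -6.6, 0, 0, 0, -1, 0, 0, -6.6, 0, 0, 0, -1, 0, 0, -6.6, 0, 0, 0, -1, 0, 0, -6.6, 0, 0, 0, -1, 0, 0, -6.6, 0, 0, 0, -1, 0, 0, -6.6, 0, 0, 0, -1, 0, 0, -6.6, 0, 0, 0, -1, 0, 0, -6.6, 0, 0, 0, -1, 0, 0, -6.6, 0, 0, 0, -1, 0, 0, -6.6, 0, 0, 0, -1, 0, 0, -6.6, 0, 0, 0, -1, 0, 0, -6.6, 0, 0, 0, -1, 0, 0, -6.6, 0, 0, 0, -1, 0, 0, -6.6, 0, 0, 0, -1, 0, 0, -6.6, 0, 0, 0, -1],
)

```text
t: 9.07
position: [0.5827, 0.2782, 0.2863]
ee_rot: [3.142, 0.0, 1.662]
ft_force: [-0.5, -0.2, -0.0]
gripper_width: 0.999
grip_force: 0.0
```

```bash
cat > m3.py <<'E'
from h import *
to([.5835,.2815,.022])
# tab from side cam now, rack from side cam
a,d=cap('side','side2'); P=np.load('pics/side2.npy'); z=P[...,2]
def box(u0,v0,u1,v1):
    m=np.zeros(z.shape,bool); m[v0:v1,u0:u1]=1; return m
def rect(m,lab):
    q=P[m][:,:2].astype(np.float32); c,s,t=cv2.minAreaRect(q*1000); print(lab,len(q),np.round(c,1),np.round(s,1),round(t,2),'med',np.round(np.median(q,0)*1000,1))
ok=(z<.5)&(d>0)
rect(ok&box(300,160,360,215)&(z>.195)&(z<.22),'tab')
rect(ok&box(235,305,290,375)&(z>.03)&(z<.09)&(a.max(2)>110),'rack all')
rect(ok&box(235,305,290,375)&(z>.050)&(z<.058),'rack top')
cv2.imwrite('pics/crop3.png',cv2.resize(a[120:390,200:440,::-1],None,fx=2,fy=2,interpolation=cv2.INTER_CUBIC))
E
python3 m3.py
```

```text
t 9.07 pos [0.5827 0.2782 0.2863] rpy [1.800e+02 1.000e-02 9.522e+01] F [-0.5 -0.2 -0. ] w 0.999 g 0.0 q [-0.08  0.46 -0.65  1.53  0.29  1.25 -0.68]
tool shift cm to [0.5835, 0.2815, 0.022] : [ 0.33  0.11 26.43]
tab 74 [ 628.  -177.3] [17.9 26.4] 87.43 med [ 626.6 -173. ]
rack all 1234 [585.8 281.5] [ 44.8 126.6] 4.82 med [574.5 296.3]
rack top 404 [585.6 281.2] [ 43.9 126.5] 4.11 med [573.  299.7]
```

View pics/crop3.png

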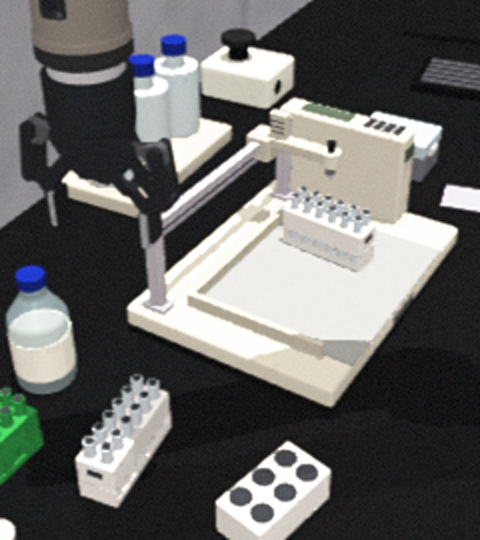

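The head stands against the right post, at its end. Both views put the rack at (585, 281) mm, heading about 94.8°, and the gripper is above it. I descend and grip.

Request:
send_rows(
  targets=[0, 0, 0.4, 0.33, 0.2, 3, -1, 0, 0, 0, 0, 0, 3.5, -1, 0, 0, 0, 0, 0, 3.5, -1, 0, 0, 0, 0, 0, 3.5, -1, 0, 0, 0, 0, 0, 3.5, -1, 0, 0, 0, 0, 0, 3.5, -1, 0, 0, 0, 0, 0, 2.5, -1, 0, 0, 0, 0, 0, 1.5, -1, 0, 0, 0, 0, 0, 1, -1, 0, 0, 0, 0, 0, 0.5, -1, 0, 0, 0, 0, 0, 0.2, -1, 0, 0, 0, 0, 0, 0, -1],
)

```text
t: 10.12
position: [0.5851, 0.2823, 0.0253]
ee_rot: [3.14, -0.001, 1.649]
ft_force: [0.4, 0.3, -0.9]
gripper_width: 1.004
grip_force: 0.0
```

Request:
send_rows(
  targets=[0, 0, 0, 0, 0, 0, 0.9, 0, 0, 0, 0, 0, 0, 0.9, 0, 0, 0, 0, 0, 0, 0.9, 0, 0, 0, 0, 0, 0, 0.9, 0, 0, 0, 0, 0, 0, 0.9, 0, 0, 0, 0, 0, 0, 0.9, 0, 0, 0, 0, 0, 0, 0.9, 0, 0, 0, 0, 0, 0, 0.9, 0, 0, 0, 0, 0, 0, 0.9, 0, 0, 0, 0, 0, 0, 0.9],
  newtons=60,
)

```text
t: 10.95
position: [0.5852, 0.2822, 0.0254]
ee_rot: [3.14, -0.001, 1.649]
ft_force: [0.4, -0.2, 6.1]
gripper_width: 0.503
grip_force: 63.4
```

```bash
python3 -c "
from h import *
st()"
```

```text
t 10.95 pos [0.5852 0.2822 0.0254] rpy [ 1.7989e+02 -3.0000e-02  9.4500e+01] F [ 0.4 -0.2  6.1] w 0.503 g 63.4 q [-0.17  0.74 -0.53  1.73  0.49  0.81 -0.85]
```

Request:
send_rows(
  targets=[0, 0, 0, 0, 0, -0.5, 0.9, 0, 0, 0, 0, 0, -1, 0.9, 0, 0, 0, 0, 0, -1.5, 0.9, 0, 0, 0, 0, 0, -2, 0.9, 0, 0, 0, 0, 0, -2, 0.9, 0, 0, 0, 0, 0, -2, 0.9, 0, 0, 0, 0, 0, -1.5, 0.9, 0, 0, 0, 0, 0, -0.5, 0.9],
)

```text
t: 11.62
position: [0.5855, 0.2829, 0.138]
ee_rot: [3.137, -0.002, 1.65]
ft_force: [0.3, 0.7, -2.2]
gripper_width: 0.502
grip_force: 62.5
```

Request:
send_rows(
  targets=[0, 0, 4.9, 0, 0, 0, 0.9, 0, 0, 4.9, 0, 0, 0, 0.9, 0, 0, 4.9, 0, 0, 0, 0.9, 0, 0, 4.9, 0, 0, 0, 0.9, 0, 0, 4.9, 0, 0, 0, 0.9, 0, 0, 4.9, 0, 0, 0, 0.9, 0, 0, 4.9, 0, 0, 0, 0.9, 0, 0, 4.9, 0, 0, 0, 0.9, 0, 0, 4.9, 0, 0, 0, 0.9, 0, 0, 4.9, 0, 0, 0, 0.9, 0, 0, 4.9, 0, 0, 0, 0.9, 0, 0, 4.9, 0, 0, 0, 0.9, 0, 0, 4.9, 0, 0, 0, 0.9, 0, 0, 4.9, 0, 0, 0, 0.9, 0, 0, 4.9, 0, 0, 0, 0.9, 0, 0, 4.9, 0, 0, 0, 0.9, 0, 0, 4.9, 0, 0, 0, 0.9, 0, 0, 4.9, 0, 0, 0, 0.9, 0, 0, 4.9, 0, 0, 0, 0.9, 0, 0, 5.5, 0, 0, 0, 0.9],
)

```text
t: 13.28
position: [0.5836, 0.2817, 0.1337]
ee_rot: [3.141, 0.001, -0.075]
ft_force: [0.0, -0.1, -3.3]
gripper_width: 0.506
grip_force: 62.6
```

```bash
cat > m4.py <<'E'
from h import *
to([.5556,.0227,.100])
P=np.load('pics/side2.npy'); a=cv2.imread('pics/side2.png'); z=P[...,2]
# stops in collector frame from side view (head away)
c=np.array([.5427,-.092]); t=np.radians(-4.1); ex=np.array([np.cos(t),np.sin(t)]); ey=np.array([-np.sin(t),np.cos(t)])
X=(P[...,:2]-c)@ex*1000; Y=(P[...,:2]-c)@ey*1000
s=(z>.052)&(z<.066)
m=s&(X>-90)&(X<40)&(Y>120)&(Y<180); print('side stop top Y',np.round(np.percentile(Y[m],[3,25,50,75,97]),1),m.sum(),'slope',np.polyfit(X[m],Y[m],1),np.median(z[m]))
m=s&(X>55)&(X<100)&(Y>20)&(Y<120); print('back stop top X',np.round(np.percentile(X[m],[3,25,50,75,97]),1),m.sum(),'slope',np.polyfit(Y[m],X[m],1))
E
python3 m4.py
```

```text
t 13.28 pos [0.5836 0.2817 0.1337] rpy [ 1.7997e+02  8.0000e-02 -4.3100e+00] F [ 0.  -0.1 -3.3] w 0.506 g 62.6 q [-0.4   0.54 -0.2   1.7   0.13  0.92 -2.3 ]
tool shift cm to [0.5556, 0.0227, 0.1] : [-0.84 26.04  3.39]
side stop top Y [148.  152.  155.4 157.2 158.8] 196 slope [-5.70154715e-04  1.54519759e+02] 0.05691879106432174
back stop top X [81.2 82.5 84.5 87.3 91.3] 102 slope [5.39242146e-04 8.50112836e+01]
```

Request:
send_rows(
  targets=[0, 0, -0.1, -0.1, 1, 0, 0.9, 0, 0, 0, -0.1, 2, 0, 0.9, 0, 0, 0, -0.1, 2.5, 0, 0.9, 0, 0, 0, -0.1, 2.5, 0, 0.9, 0, 0, 0, -0.1, 2.5, 0, 0.9, 0, 0, 0, -0.1, 2.5, 0, 0.9, 0, 0, 0, -0.1, 2.5, 0, 0.9, 0, 0, 0, -0.1, 2.5, 0, 0.9, 0, 0, 0, 0, 2.5, 0, 0.9, 0, 0, 0, 0, 2.5, 0, 0.9, 0, 0, 0, 0, 2, 0, 0.9, 0, 0, 0, 0, 1, 0, 0.9, 0, 0, 0, 0, 0, 0, 0.9, 0, 0, 0, 0, 0, 1.5, 0.9, 0, 0, 0, 0, 0, 1.5, 0.9, 0, 0, 0, 0, 0, 1, 0.9, 0, 0, 0, 0, 0, 1, 0.9, 0, 0, 0, 0, 0, 0.5, 0.9, 0, 0, 0, 0, 0, 0, 0.9, 0, 0, 0, 0, 0, 0, 0.9],
)

```text
t: 14.95
position: [0.5583, 0.0235, 0.0793]
ee_rot: [-3.141, 0.0, -0.069]
ft_force: [-0.2, -0.7, -2.4]
gripper_width: 0.506
grip_force: 62.5
```

```bash
cat > m5.py <<'E'
from h import *
import sys
st(); a,d=cap('side',sys.argv[1]); cv2.imwrite(f'pics/c{sys.argv[1]}.png',cv2.resize(a[170:330,250:440,::-1],None,fx=3.5,fy=3.5,interpolation=cv2.INTER_CUBIC))
E
python3 m5.py side3
```

```text
t 14.95 pos [0.5583 0.0235 0.0793] rpy [-1.7999e+02  1.0000e-02 -3.9500e+00] F [-0.2 -0.7 -2.4] w 0.506 g 62.5 q [-0.03  0.49 -0.16  1.95  0.11  0.71 -1.9 ]
```

View pics/cside3.png

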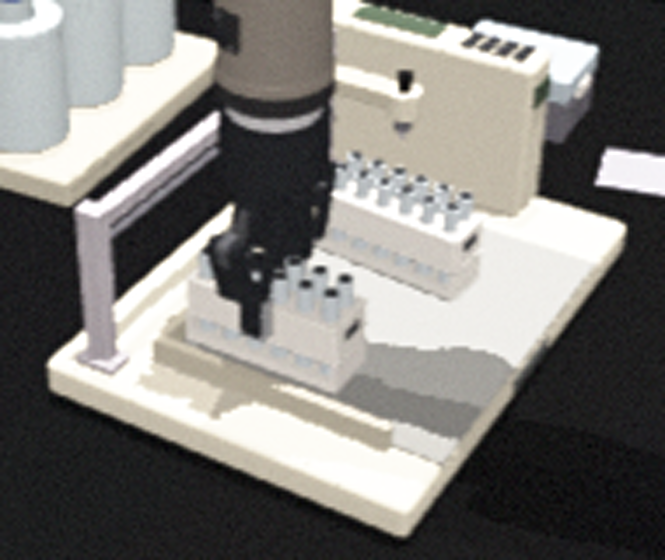

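The rack hangs upright, just inside both stops. Now lower it to the deck.

Request:
send_rows(
  targets=[0, 0, 0.1, 0, 0, 0.5, 0.9, 0, 0, 0, 0, 0, 0.4, 0.9, 0, 0, 0, 0, 0, 0.2, 0.9, 0, 0, 0, 0, 0, 0.1, 0.9, 0, 0, 0, 0, 0, 0, 0.9, 0, 0, 0, 0, 0, 0, 0.9],
)

```text
t: 15.5
position: [0.5583, 0.0231, 0.0673]
ee_rot: [3.142, 0.0, -0.071]
ft_force: [-1.2, -0.7, -2.2]
gripper_width: 0.502
grip_force: 62.5
```

Request:
send_rows(
  targets=[0, 0, 0, 0, 0, 0.1, 0.9, 0, 0, 0, 0, 0, 0.1, 0.9, 0, 0, 0, 0, 0, 0, 0.9, 0, 0, 0, 0, 0, 0, 0.9],
)

```text
t: 15.83
position: [0.5584, 0.0231, 0.0654]
ee_rot: [-3.142, -0.0, -0.071]
ft_force: [0.5, 0.8, -2.1]
gripper_width: 0.508
grip_force: 62.4
```

Request:
send_rows(
  targets=[0, 0, 0, 0, 0, 0.1, 0.9, 0, 0, 0, 0, 0, 0.1, 0.9, 0, 0, 0, 0, 0, 0, 0.9, 0, 0, 0, 0, 0, 0, 0.9],
)

```text
t: 16.17
position: [0.5584, 0.0231, 0.0653]
ee_rot: [3.141, -0.001, -0.071]
ft_force: [-6.5, -0.4, 16.4]
gripper_width: 0.501
grip_force: 64.9
```

Request:
send_rows(
  targets=[0, 0, 0, 0, 0, -0.15, 0.9, 0, 0, 0, 0.2, 0, 0, 0.9, 0, 0, 0, 0.2, 0, 0, 0.9, 0, 0, 0, 0.2, 0, 0, 0.9, 0, 0, 0, 0, 0, 0, 0.9, 0, 0, 0, 0, 0, 0, 0.9],
)

```text
t: 16.67
position: [0.5648, 0.0227, 0.0654]
ee_rot: [-3.142, -0.001, -0.071]
ft_force: [-2.1, 0.7, 6.0]
gripper_width: 0.509
grip_force: 63.5
```

Request:
send_rows(
  targets=[0, 0, 0, 0.2, 0, 0, 0.9, 0, 0, 0, 0.1, 0, 0, 0.9, 0, 0, 0, 0, 0, 0, 0.9, 0, 0, 0, 0, 0, 0, 0.9],
)

```text
t: 17.0
position: [0.5676, 0.0225, 0.0654]
ee_rot: [-3.142, -0.0, -0.071]
ft_force: [-2.5, 0.3, 7.7]
gripper_width: 0.505
grip_force: 63.5
```

Request:
send_rows(
  targets=[0, 0, 0, 0.1, 0, 0, 0.9, 0, 0, 0, 0.1, 0, 0, 0.9, 0, 0, 0, 0, 0, 0, 0.9, 0, 0, 0, 0, 0, 0, 0.9],
)

```text
t: 17.33
position: [0.5694, 0.0224, 0.0654]
ee_rot: [-3.142, -0.0, -0.071]
ft_force: [-3.5, 0.3, 6.7]
gripper_width: 0.502
grip_force: 63.4
```

Request:
send_rows(
  targets=[0, 0, 0, 0.1, 0, 0, 0.9, 0, 0, 0, 0.1, 0, 0, 0.9, 0, 0, 0, 0, 0, 0, 0.9, 0, 0, 0, 0, 0, 0, 0.9],
)

```text
t: 17.67
position: [0.5695, 0.0224, 0.0653]
ee_rot: [3.141, 0.004, -0.071]
ft_force: [-10.0, 0.9, 13.5]
gripper_width: 0.502
grip_force: 64.4
```

Request:
send_rows(
  targets=[0, 0, 0, 0.1, 0, 0, 0.9, 0, 0, 0, 0.1, 0, 0, 0.9, 0, 0, 0, 0, 0, 0, 0.9, 0, 0, 0, 0, 0, 0, 0.9],
)

```text
t: 18.0
position: [0.5694, 0.0224, 0.0653]
ee_rot: [3.141, 0.007, -0.071]
ft_force: [-17.9, 0.3, 20.2]
gripper_width: 0.507
grip_force: 65.3
```

Back stop felt at 18 N. I ease it a little and slide toward the side stop.

Request:
send_rows(
  targets=[0, 0, 0, -0.15, 0, -0.1, 0.9, 0, 0, 0, 0, -0.2, 0, 0.9, 0, 0, 0, 0, -0.2, 0, 0.9, 0, 0, 0, 0, -0.2, 0, 0.9, 0, 0, 0, 0, -0.1, 0, 0.9, 0, 0, 0, 0, 0, 0, 0.9, 0, 0, 0, 0, 0, 0, 0.9],
)

```text
t: 18.58
position: [0.5698, 0.0262, 0.0655]
ee_rot: [3.138, 0.005, -0.075]
ft_force: [-8.7, -5.6, 8.2]
gripper_width: 0.501
grip_force: 63.7
```

Request:
send_rows(
  targets=[0, 0, 0, 0, -0.1, 0, 0.9, 0, 0, 0, 0, -0.1, 0, 0.9, 0, 0, 0, 0, 0, 0, 0.9, 0, 0, 0, 0, 0, 0, 0.9],
)

```text
t: 18.92
position: [0.57, 0.028, 0.0655]
ee_rot: [3.138, 0.005, -0.075]
ft_force: [-8.7, -5.4, 7.9]
gripper_width: 0.507
grip_force: 63.7
```

Request:
send_rows(
  targets=[0, 0, 0, 0, -0.1, 0, 0.9, 0, 0, 0, 0, -0.1, 0, 0.9, 0, 0, 0, 0, 0, 0, 0.9, 0, 0, 0, 0, 0, 0, 0.9],
)

```text
t: 19.25
position: [0.5701, 0.0299, 0.0655]
ee_rot: [3.138, 0.005, -0.075]
ft_force: [-9.7, -5.3, 8.4]
gripper_width: 0.507
grip_force: 63.7
```

Request:
send_rows(
  targets=[0, 0, 0, 0, -0.1, 0, 0.9, 0, 0, 0, 0, -0.1, 0, 0.9, 0, 0, 0, 0, 0, 0, 0.9, 0, 0, 0, 0, 0, 0, 0.9],
)

```text
t: 19.58
position: [0.5702, 0.0319, 0.0655]
ee_rot: [3.138, 0.005, -0.075]
ft_force: [-8.5, -6.0, 8.6]
gripper_width: 0.507
grip_force: 63.7
```

Request:
send_rows(
  targets=[0, 0, 0, 0, -0.1, 0, 0.9, 0, 0, 0, 0, -0.1, 0, 0.9, 0, 0, 0, 0, 0, 0, 0.9, 0, 0, 0, 0, 0, 0, 0.9],
)

```text
t: 19.92
position: [0.5703, 0.0336, 0.0655]
ee_rot: [3.137, 0.005, -0.075]
ft_force: [-9.0, -7.6, 7.5]
gripper_width: 0.504
grip_force: 63.7
```

Request:
send_rows(
  targets=[0, 0, 0, 0, -0.1, 0, 0.9, 0, 0, 0, 0, -0.1, 0, 0.9, 0, 0, 0, 0, 0, 0, 0.9, 0, 0, 0, 0, 0, 0, 0.9],
)

```text
t: 20.25
position: [0.5703, 0.0337, 0.0655]
ee_rot: [3.135, 0.006, -0.076]
ft_force: [-9.8, -10.9, 10.2]
gripper_width: 0.505
grip_force: 64.0
```

Request:
send_rows(
  targets=[0, 0, 0, 0, -0.1, 0, 0.9, 0, 0, 0, 0, -0.1, 0, 0.9, 0, 0, 0, 0, 0, 0, 0.9, 0, 0, 0, 0, 0, 0, 0.9, 0, 0, 0, 0, 0, 0, 0.9, 0, 0, 0, 0, 0, 0, 0.9],
)

```text
t: 20.75
position: [0.5703, 0.0338, 0.0655]
ee_rot: [3.133, 0.006, -0.077]
ft_force: [-10.6, -14.1, 11.4]
gripper_width: 0.503
grip_force: 64.2
```

```bash
python3 m5.py side4; python3 - <<'E'
from h import *
# rack outer long wall and stop line in side view, in deck frame
cap('top','top4'); P=np.load('pics/top4.npy'); z=P[...,2]
c=np.array([.5427,-.092]); t=np.radians(-4.1); ex=np.array([np.cos(t),np.sin(t)]); ey=np.array([-np.sin(t),np.cos(t)])
for n in('side4','top4'):
    P=np.load(f'pics/{n}.npy'); X=(P[...,:2]-c)@ex*1000; Y=(P[...,:2]-c)@ey*1000; z=P[...,2]
    m=(z>.085)&(z<.105)&(X>-70)&(X<100)&(Y>90)&(Y<165); 
    if m.sum()>20: print(n,m.sum(),'X',np.round(np.percentile(X[m],[2,98]),1),'Y',np.round(np.percentile(Y[m],[2,98]),1))
    m=(z>.195)&(z<.22)&(X>60)&(X<110)&(Y<0)&(Y>-130); print('tab Y',np.median(Y[m]) if m.sum() else 0)
E
```

```text
t 20.75 pos [0.5703 0.0338 0.0655] rpy [179.51   0.33  -4.4 ] F [-10.6 -14.1  11.4] w 0.503 g 64.2 q [-0.06  0.53 -0.15  1.92  0.12  0.71 -1.93]
side4 375 X [-42.4  77.4] Y [106.4 162.7]
tab Y -75.48853710841632
tab Y -78.8739824572523
```

View pics/cside4.png

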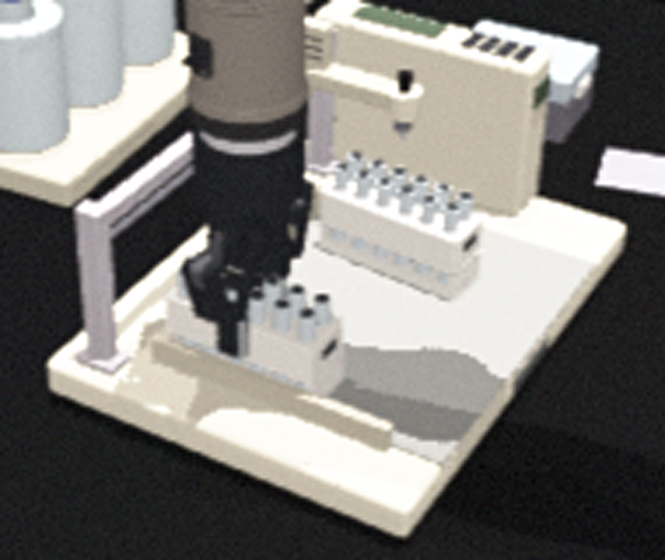

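The rack is upright, its long side along the side stop and its end at the back stop. I add a touch more push toward the back stop and then hold.

Request:
send_rows(
  targets=[0, 0, 0, 0.1, -0.05, -0.03, 0.9, 0, 0, 0, 0.05, 0, 0, 0.9, 0, 0, 0, 0, 0, 0, 0.9, 0, 0, 0, 0, 0, 0, 0.9, 0, 0, 0, 0, 0, 0, 0.9, 0, 0, 0, 0, 0, 0, 0.9, 0, 0, 0, 0, 0, 0, 0.9, 0, 0, 0, 0, 0, 0, 0.9],
)

```text
t: 21.52
position: [0.5703, 0.0338, 0.0655]
ee_rot: [3.132, 0.009, -0.077]
ft_force: [-14.5, -15.0, 15.0]
gripper_width: 0.506
grip_force: 64.7
```

```bash
python3 -c "
from h import *
s=st()
F=s['ft_force']
if -40<F[0]<-9 and -40<F[1]<-9: print(r.job_done())"
```

```text
t 21.52 pos [0.5703 0.0338 0.0655] rpy [179.46   0.51  -4.41] F [-14.5 -15.   15. ] w 0.506 g 64.7 q [-0.06  0.53 -0.15  1.92  0.12  0.71 -1.93]
the job is handed in; nothing more can be done
None
```

I handed the job in at 21.5 s: the dispensing head is against its end stop, and the rack stands on the deck, still gripped at about 65 N and pushed with about 15 N toward each of the back and side stops; the hand-in gave no verdict.

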